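# Hang a ceramic coat hook on the sample board by its keyhole

## Task

Hang the loose ceramic coat hook on the sloping sample board: slip the round part of the keyhole in its steel plate over the headed stud until the plate lies flat on the board, then slide it straight down the slope until it stops, locked behind the stud's head, and let go. The stud can sit anywhere along its short rail, so feel for it gently and never press or pull hard on the board or the stud; leave the other ceramics alone.

Things in the scene. Friction and masses are not known exactly. Their poses are not given: they have to be found in the camera images.
- board: Face of a pale wooden board sloping 15 degrees, fixed on a low stand. 200 mm along the slope x 180 mm across, 16 mm thick. Origin: on the face at one end of the 50 mm dark groove of a flush metal rail, 60 mm above the table; x: straight down the slope, y: across, along the groove to its other end, z: out of the face. The face spans x -80 to 120, y -65 to 115 mm.
- rail_end (a point): End of the groove = board's origin and axes. A rigid headed steel stud stands square out of the groove at x = 0, anywhere from y = 5 to 45 mm; where is not reported. Shank 6 mm thick, 8 mm long up to the head; head 14 mm across, 5 mm thick, its top (13 mm above the face) narrowing to 12 mm. Board and stud take at most 45 N from the hook.
- hook: Loose coat hook, about 0.4 kg: a steel plate 100 (x) x 96 (y) x 5 mm, lying flat on the table, with an upright ceramic block on top and a keyhole through it. Origin: centre of the plate's underside; z up out of the plate; x along the plate from keyhole to ceramic block: hung, it points down the slope like the board's x.
- hook_grip (a point): Grip point in the ceramic block: x = 24 mm, y = 0, 36 mm above the plate's underside; axes as hook. The block is 30 (x) x 22 (y) mm, rounded, from 5 to 60 mm above the underside, with a small nose at its top reaching to x = -1 mm. Grip it across its 22 mm.
- hook_entry (a point): Centre of the keyhole's entry hole (octagonal, 18 mm across flats), at the underside: x = -12 mm, y = 0 of hook. From it a slot 9 mm wide runs towards -x and ends at x = -36 mm; fully slid down, the shank's axis lies at x = -33 mm, so that the plate's origin is 33 mm down-slope of the rail.
- bowl_mid (a point): Middle of a small terracotta bowl, 64 mm across, 35 mm tall (bystander).
- angel_mid (a point): Middle of a white ceramic angel figure, 60 mm across the foot, 125 mm tall (bystander).
- mug_mid (a point): Middle of a white mug, 76 mm across, 85 mm tall (bystander).
Not all that is in view belongs to the job. Leave any purple look-alike of the hook alone.

How it is judged:
By the outcome, as a careful person would: the job done as asked, in the order asked, and still so for the second after the job is handed in, with the robot touching nothing.
It also fails if it takes over 72 s, if anything falls off the work surface, if the arm or the gripper's body presses on something with over 40 N, if the wrist force passes 120 N, or if a joint passes its speed limit or range.

## Robot

A 7-joint arm with a two-finger parallel gripper is mounted at the origin on the work surface. World frame = base frame: x ahead of the robot, y to its left, z up, the work surface at z = 0. Lengths are in m, angles in rad, forces in N, time in s.
With the tool pointing down it reaches from about 0.425 to 0.925 m from the base axis. Payload 6.8 kg.
Tool frame: the origin (TCP) lies midway between the tips of the shut fingers; the grasp point (between the pads) lies 19 mm behind it (bot.grasp_offset is the distance from the TCP to the grasp point, in m); z points along the fingers, x is the direction in which the jaws open and shut, and the axes are right-handed (so a half turn about z gives the same grasp; the last joint's range is limited). The gripper opens to 85 mm and grips with 20 to 120 N. Pads are 22 mm wide; open, the fingers measure 114 mm over their backs; the gripper's body (76 mm by 85 mm) begins 54 mm behind the grasp point. The pads swing forward as they close: fully open they stand 13 mm farther back than shut.
Start: joints at [-1.377, 0.477, 0.022, 1.555, -0.011, 1.109, -0.083], TCP at [0.201, 0.645, 0.231] pointing down, gripper open.
Joint ranges: [-2.96, 2.96], [-0.34, 2.1], [-1.41, 1.46], [0.24, 2.44], [-1.37, 4.51], [0.17, 1.92], [-2.96, 2.96]. Speed limits (rad/s): [2.39, 2.39, 3.14, 3.14, 3.14, 3.14, 3.14].

## Interface

Orientations are given as a unit quaternion [w, x, y, z].
In Python, from station import bot, imaging gives the robot as it stands. The module is installed in compiled form; this text tells all that it offers.
- The arm moves only by the tool apply_moves, never from a script. Its argument "increments" is a list of rows, each a list of 7 numbers: the shift along the tool's x, y, z in mm, then the turn, a rotation vector about the tool's x, y, z in degrees, then the closure, from -1 (fully open) to 1 (shut). In form: [[dx, dy, dz, rx, ry, rz, grip], ...]. A call has exactly 8 rows; each row shifts and turns the pose as measured when the row begins, along the tool's axes as they then stand; what a row does not reach is not made up. A row lasts 1/8 s, in which the tool goes at most 62.5 mm and 10.7 degrees, less where a joint would pass 70% of its speed; a pose out of reach is approached as far as the arm can. A call with a gripper value outside its range is refused whole. The fingers move at their own pace and stop on an object; "grip_force" is the grip in N (left out, the last holds). Time passes only in rows, so rows that do not move let the fingers close, or fill a call up. It gives the time, the measured TCP pose, the force and the opening at its end, in the units of the state.
- bot.get_obs(): the state, without advancing time (a new reading comes with each control period).
- imaging.read_camera(name): name is "side" or "top"; returns the picture (400x640x3 uint8, red, green, blue); there is no depth.
- imaging.get_calibration(name): a dict with "K" (3x3 intrinsics, pixels), "extrinsics" (4x4, takes a point from camera to world coordinates). Camera axes: x right, y down, z forward; pixel columns grow to the right and rows downward; lengths in m; the calibration is good to about 2 mm. A picture is of the moment at which its call begins. get_calibration takes no time and is no camera call.
- bot.hand_in(): hands the job in, once; it reports no verdict.
The state is a dict: "t": time; "q": joint angles; "joint_vel": joint speeds; "joint_torque": joint torques, N m; "eef_pos": TCP position; "tool_rot": TCP orientation; "contact_force": force on the tool from outside, world axes, zero at the start; "torque": the same for the moment, N m; "gripper_width": opening from 0.0 (shut) to 1.0 (fully open).
Only numpy, scipy, OpenCV 4.12 (cv2) and the standard library are available. Lean on these libraries where they do the work, as an engineer would, in place of code of your own. Each camera call takes 0.05 s, during which the arm holds its last target.

## Working session

There is one attempt and no reset: what is moved stays moved. The work goes in short steps, Python scripts to look and compute and a tool call to move; the robot and the scene stay as the last step left them, time stands still between calls to the robot, and variables do not carry over. Pictures are saved under pics/ and viewed, and the job is handed in when it is done.

Besides the shell and the picture viewer there is one more tool, called after "Emit:" in YAML: its name, and indented under it one key for each argument. apply_moves: Moves the arm, as the interface text tells. Its arguments: {"type":"object","properties":{"increments":{"type":"array","items":{"type":"array","items":{"type":"number"}}},"grip_force":{"type":"number"}},"required":["increments"]}

```bash
mkdir -p pics; ls; python3 - <<'E'
from station import bot, imaging
import cv2
for n in ["side","top"]:
    im=imaging.read_camera(n); cv2.imwrite(f"pics/{n}0.png",im[:,:,::-1])
    c=imaging.get_calibration(n); print(n,c["K"],c["extrinsics"])
print(bot.get_obs(), bot.grasp_offset)
E
```

```text
pics
side [[506.60628008   0.         320.81375377]
 [  0.         506.60628008 197.16707045]
 [  0.           0.           1.        ]] [[-0.99530515 -0.04851848  0.08374738  0.43266018]
 [-0.09631443  0.58187991 -0.80755142  0.75229636]
 [-0.00954976 -0.81182617 -0.5838211   0.63060719]
 [ 0.          0.          0.          1.        ]]
top [[369.73933019   0.         316.44636493]
 [  0.         369.73933019 197.16653004]
 [  0.           0.           1.        ]] [[ 0.00773918 -0.99758271  0.06905676  0.4641738 ]
 [-0.99987929 -0.00865042 -0.01290623  0.00840467]
 [ 0.0134724  -0.06894854 -0.99752924  0.75598674]
 [ 0.          0.          0.          1.        ]]
{'t': 0.1, 'q': array([-1.37712399,  0.47775707,  0.02235927,  1.55634674, -0.01150546,
        1.10931642, -0.08311203]), 'joint_vel': array([ 0.00116344, -0.00411733,  0.0012202 , -0.00450085, -0.00069905,
        0.0008814 ,  0.00107316]), 'joint_torque': array([ 5.21904745e-03, -5.97758567e+01,  1.61356207e+00, -2.81955993e+01,
        1.27003156e-02,  4.93795727e-03,  1.84457872e-05]), 'eef_pos': array([0.20047784, 0.64397657, 0.23039916]), 'tool_rot': array([ 5.53655506e-04,  8.05363493e-01,  5.92780669e-01, -6.44414326e-04]), 'contact_force': array([ 0.03840831,  0.01389954, -0.36870836]), 'torque': array([ 0.02261278, -0.02012987,  0.01878733]), 'gripper_width': 0.9992848147640162} 0.0187
```

View pics/side0.png

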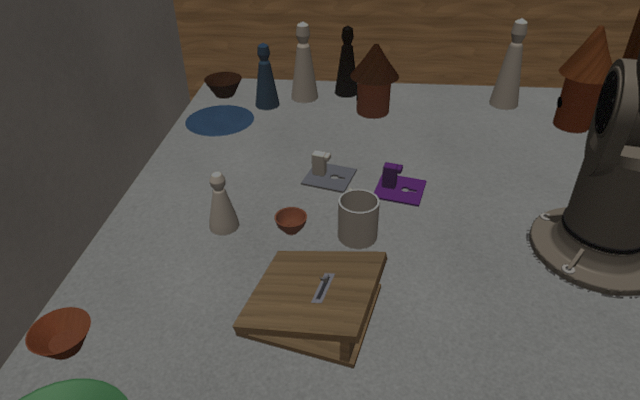

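View pics/top0.png

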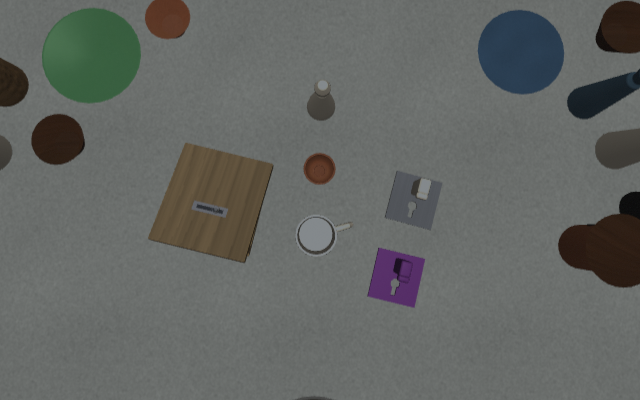

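```bash
python3 - <<'E'
import cv2,numpy as np
t=cv2.imread("pics/top0.png"); s=cv2.imread("pics/side0.png")
def crop(im,x0,y0,w,h,f,n):
    c=cv2.resize(im[y0:y0+h,x0:x0+w],None,fx=f,fy=f,interpolation=cv2.INTER_CUBIC)
    cv2.imwrite(n,cv2.convertScaleAbs(c,alpha=1.6))
crop(t,370,160,90,70,8,"pics/th.png"); crop(t,140,135,140,135,4,"pics/tb.png")
crop(s,295,140,70,60,8,"pics/sh.png"); crop(s,230,240,165,125,4,"pics/sb.png")
E
```

```text
(no output)
```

View pics/th.png

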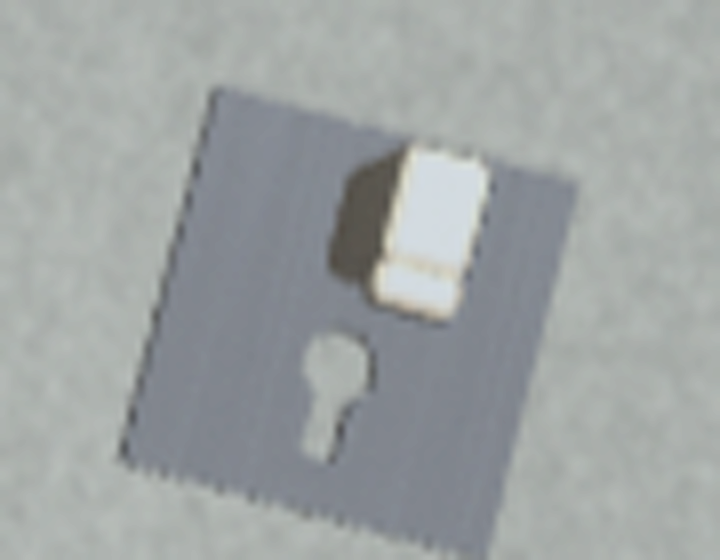

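View pics/tb.png

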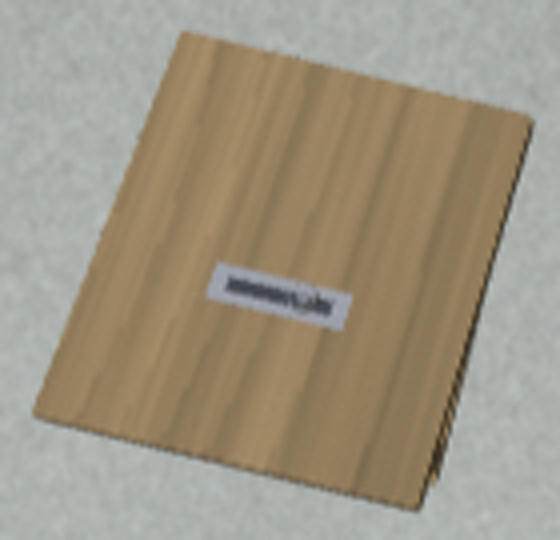

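View pics/sh.png

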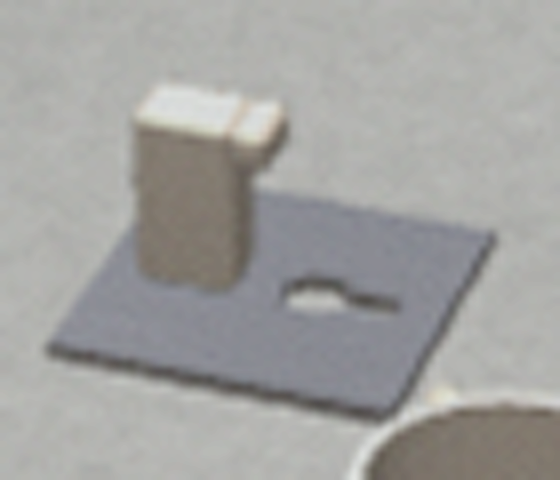

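View pics/sb.png

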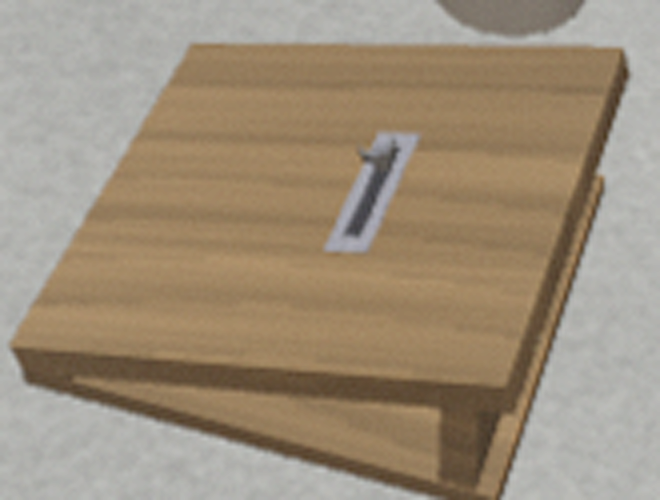

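```bash
cat > h.py <<'E'
import cv2,numpy as np
from station import imaging
def ray(n,uv):
    c=imaging.get_calibration(n);K=c["K"];E=c["extrinsics"]
    d=E[:3,:3]@np.linalg.solve(K,[uv[0],uv[1],1.]);return E[:3,3],d
def onz(n,uv,z):
    o,d=ray(n,uv);return o+d*(z-o[2])/d[2]
def proj(n,p):
    c=imaging.get_calibration(n);E=np.linalg.inv(c["extrinsics"]);q=c["K"]@(E[:3,:3]@p+E[:3,3]);return q[:2]/q[2]
def tri(uv1,uv2):
    A=[];b=[]
    for n,uv in(("top",uv1),("side",uv2)):
        o,d=ray(n,uv);d=d/np.linalg.norm(d);P=np.eye(3)-np.outer(d,d);A.append(P);b.append(P@o)
    A=np.vstack(A);b=np.hstack(b);x,r,_,_=np.linalg.lstsq(A,b,rcond=None);return x,float(np.sqrt(r[0]))
def quad(mask):
    cs,_=cv2.findContours(mask,cv2.RETR_EXTERNAL,cv2.CHAIN_APPROX_NONE)
    c=max(cs,key=cv2.contourArea)
    hull=cv2.convexHull(c)
    for e in np.arange(.01,.1,.005):
        a=cv2.approxPolyDP(hull,e*cv2.arcLength(hull,True),True)
        if len(a)==4:break
    a=a[:,0].astype(float);pts=c[:,0].astype(float);L=[]
    for i in range(4):
        p,q=a[i],a[(i+1)%4];l=np.linalg.norm(q-p);u=(q-p)/l;n=np.array([-u[1],u[0]])
        s=(pts-p)@u;dd=abs((pts-p)@n);k=(s>.1*l)&(s<.9*l)&(dd<2.5)
        f=cv2.fitLine(pts[k].astype(np.float32),cv2.DIST_HUBER,0,.01,.01).ravel()
        # shift outward half pixel
        nn=np.array([-f[1],f[0]]);ctr=a.mean(0);o=f[2:]
        if (o-ctr)@nn<0:nn=-nn
        L.append((o+nn*.5,f[:2]))
    out=[]
    for i in range(4):
        (p,u),(q,v)=L[i-1],L[i];t=np.linalg.solve(np.array([u,-v]).T,q-p);out.append(p+t[0]*u)
    return np.array(out)
def fit2(model,meas):
    # planar rigid fit -> yaw,t,res
    m=model[:,:2];w=meas[:,:2];a=m-m.mean(0);b=w-w.mean(0)
    yaw=np.arctan2((a[:,0]*b[:,1]-a[:,1]*b[:,0]).sum(),(a*b).sum())
    R=np.array([[np.cos(yaw),-np.sin(yaw)],[np.sin(yaw),np.cos(yaw)]]);t=w.mean(0)-R@m.mean(0)
    return yaw,t,np.linalg.norm(m@R.T+t-w,axis=1)
E
python3 - <<'E'
from h import *
t=cv2.imread("pics/top0.png"); s=cv2.imread("pics/side0.png")
for n,p in (("top",(210,170)),("top",(175,230)),("top",(245,240)),("top",(247,230)),("top",(400,185)),("top",(330,300)),("side",(300,270)),("side",(300,337)),("side",(340,180)),("side",(250,200)),("side",(270,310))):
    im=t if n=="top" else s; print(n,p,cv2.cvtColor(im,cv2.COLOR_BGR2HSV)[p[1],p[0]])
ht=cv2.cvtColor(t,cv2.COLOR_BGR2HSV)
m=cv2.inRange(ht,(8,60,50),(25,255,255)); r=np.zeros_like(m); r[135:270,140:280]=m[135:270,140:280]
q=quad(r);print("board",q)
g=t.astype(int);m=((g[:,:,0]-g[:,:,2])>6).astype(np.uint8)*255
r=np.zeros_like(m);r[160:240,375:455]=m[160:240,375:455]
r=cv2.morphologyEx(r,cv2.MORPH_OPEN,np.ones((3,3)));r=cv2.morphologyEx(r,cv2.MORPH_CLOSE,np.ones((9,9)))
h=quad(r);print("hook",h)
cv2.imwrite("pics/mh.png",r)
def order(q): # by top view: TL,TR,BR,BL
    c=q.mean(0);a=np.arctan2(q[:,1]-c[1],q[:,0]-c[0]);return q[np.argsort(a)]
q=order(q);h=order(h)
H=np.array([[50,48],[50,-48],[-50,-48],[-50,48]])/1e3
meas=np.array([onz("top",u,.005) for u in h]);print(fit2(H,meas))
c,sn=np.cos(np.radians(15)),np.sin(np.radians(15))
B=np.array([[120,115],[120,-65],[-80,-65],[-80,115]])/1e3
M=np.c_[B[:,0]*c,B[:,1],.06-B[:,0]*sn]
meas=np.array([onz("top",u,z) for u,z in zip(q,M[:,2])]);print(fit2(M,meas),meas)
E
```

```text
top (210, 170) [18 95 94]
top (175, 230) [18 94 98]
top (245, 240) [18 95 89]
top (247, 230) [18 94 92]
top (400, 185) [109  22  91]
top (330, 300) [ 70   7 108]
side (300, 270) [17 96 96]
side (300, 337) [ 15 115  62]
side (340, 180) [115  16  93]
side (250, 200) [ 40   7 111]
side (270, 310) [ 17  96 101]
board [[184.86188 142.24562]
 [272.5155  163.67432]
 [244.91455 262.30536]
 [147.2585  238.32532]]
hook [[397.02313 170.25578]
 [441.47446 183.7895 ]
 [430.2572  229.03516]
 [384.9994  216.82861]]
(np.float64(-0.26448345822712177), array([ 0.51234444, -0.19949417]), array([0.00019632, 0.00258399, 0.00175258, 0.0011627 ]))
(np.float64(-0.22721756661159279), array([0.48238825, 0.17490476]), array([0.00021662, 0.00114441, 0.00124783, 0.00081389])) [[0.62135711 0.2606656  0.02894171]
 [0.58023744 0.08652079 0.02894171]
 [0.39200183 0.12782133 0.08070552]
 [0.43377127 0.30463369 0.08070552]]
```

```bash
python3 - <<'E'
from h import *
c,sn=np.cos(np.radians(15)),np.sin(np.radians(15))
def bw(p,yaw,o):
    x,y,z=np.array(p)/1e3;v=np.array([x*c+z*sn,y,-x*sn+z*c]);C,S=np.cos(yaw),np.sin(yaw)
    return np.array([o[0]+C*v[0]-S*v[1],o[1]+S*v[0]+C*v[1],.06+v[2]])
B=np.array([[120,-65],[-80,-65],[-80,115],[120,115]])/1e3
M=np.c_[B[:,0]*c,B[:,1],.06-B[:,0]*sn]
s=np.array([[277.5,251.2],[385.7,252],[356.7,337],[233,326.7]])
meas=np.array([onz("side",u,z) for u,z in zip(s,M[:,2])]);print("side board",fit2(M,meas))
H=np.array([[50,48],[-50,48],[-50,-48]])/1e3
meas=np.array([onz("side",u,.005) for u in [(301,183.3),(343.3,191.3),(357.2,169.3)]]);print("side hook",fit2(H,meas))
H=np.array([[50,48],[50,-48],[-50,-48],[-50,48]])/1e3
# eye corners top
e=np.array([(213,85),(580,183),(488,557),(122,460)])/8+[370,160]
print("top hook eye",fit2(H,np.array([onz("top",u,.005) for u in e])))
yaw,o=-.2272,(.4824,.1749)
for p in [(0,0,0),(0,50,0),(0,5,13),(0,10,13),(0,15,13)]:
    w=bw(p,yaw,o);print(p,w.round(4),"tb",((proj("top",w)-[140,135])*4).round(1),"sb",((proj("side",w)-[230,240])*4).round(1))
E
python3 - <<'E'
import cv2
for n,s in (("tb","top"),("sb","side")):
    t=cv2.imread(f"pics/{s}0.png")
    x,y=(185,192) if s=="top" else (305,265)
    c=cv2.resize(t[y:y+30,x:x+50] if s=="top" else t[y:y+45,x:x+40],None,fx=14,fy=14,interpolation=cv2.INTER_CUBIC)
    cv2.imwrite(f"pics/{n}z.png",cv2.convertScaleAbs(c,alpha=1.7))
E
```

```text
side board (np.float64(-0.22819820707261193), array([0.48136831, 0.17861703]), array([0.00076654, 0.00157412, 0.00062379, 0.00224518]))
side hook (np.float64(-0.2590208713229238), array([ 0.51107433, -0.195952  ]), array([0.00122081, 0.00222749, 0.00102178]))
top hook eye (np.float64(-0.25077493229181597), array([ 0.51199203, -0.20032452]), array([0.00079517, 0.00083846, 0.00047559, 0.0004823 ]))
(0, 0, 0) [0.4824 0.1749 0.06  ] tb [331.  309.2] sb [392.4 143.5]
(0, 50, 0) [0.4937 0.2236 0.06  ] tb [227.4 284.3] sb [351.7 232.9]
(0, 5, 13) [0.4868 0.179  0.0726] tb [315.8 298.8] sb [380.3 127.1]
(0, 10, 13) [0.4879 0.1839 0.0726] tb [305.2 296.2] sb [376.3 135.7]
(0, 15, 13) [0.4891 0.1888 0.0726] tb [294.7 293.7] sb [372.2 144.4]
```

View pics/tbz.png

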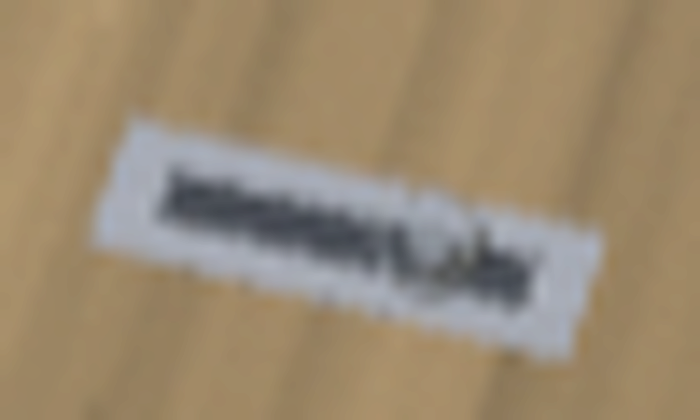

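View pics/sbz.png

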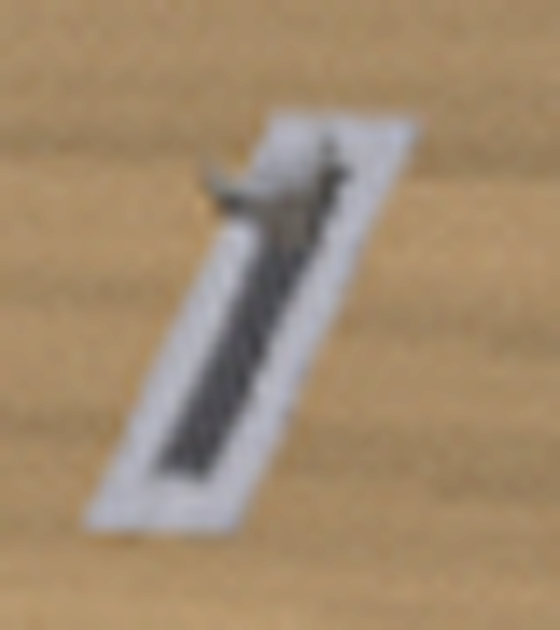

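```bash
python3 - <<'E'
import cv2,numpy as np
t=cv2.imread("pics/top0.png")[200:220,190:230]; s=cv2.imread("pics/side0.png")[268:302,310:338]
a=cv2.resize(t,None,fx=18,fy=18,interpolation=cv2.INTER_NEAREST); b=cv2.resize(s,None,fx=17,fy=17,interpolation=cv2.INTER_NEAREST)
cv2.imwrite("pics/n1.png",cv2.convertScaleAbs(a,alpha=2));cv2.imwrite("pics/n2.png",cv2.convertScaleAbs(b,alpha=2))
E
```

```text
(no output)
```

View pics/n1.png

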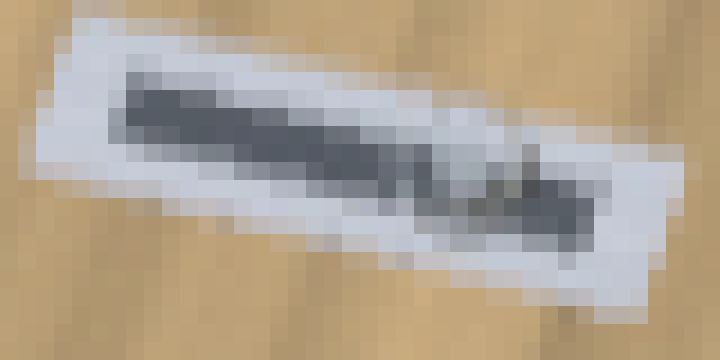

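View pics/n2.png

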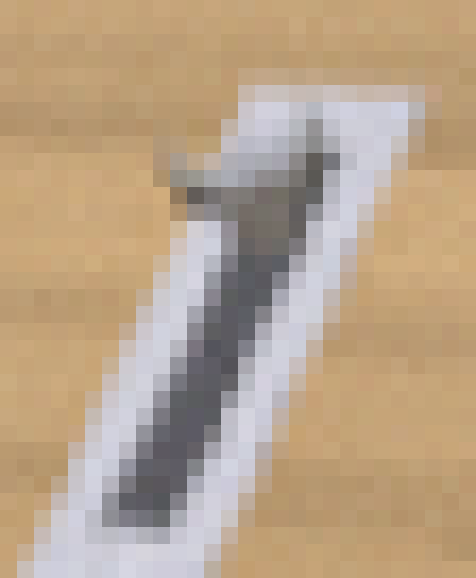

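Emit:
apply_moves:
  increments:
    - [-36, 50, 0, 0, 0, 0, -1]
    - [-36, 50, 0, 0, 0, 0, -1]
    - [-36, 50, 0, 0, 0, 0, -1]
    - [-36, 50, 0, 0, 0, 0, -1]
    - [-36, 50, 0, 0, 0, 0, -1]
    - [-36, 50, 0, 0, 0, 0, -1]
    - [-36, 50, 0, 0, 0, 0, -1]
    - [-36, 50, 0, 0, 0, 0, -1]
  grip_force: 60

```text
t: 1.1
eef_pos: [0.4976, 0.2477, 0.2272]
tool_rot: [-0.0, 0.802, 0.597, -0.003]
contact_force: [0.4, 0.5, 0.3]
gripper_width: 1.001
```

```bash
cat > g.py <<'E'
import numpy as np
from scipy.spatial.transform import Rotation as R
from station import bot
BY,BO=-.2275,np.array([.482,.1765,.06])
HY,HO=-.255,np.array([.5118,-.198,0.])
def rz(a):return R.from_euler('z',a)
BR=rz(BY)*R.from_euler('y',15,degrees=True)   # board axes in world
HR=rz(HY)
# tool x = obj y, tool y = obj x, tool z = -obj z
T=R.from_matrix(np.array([[0,1,0],[1,0,0],[0,0,-1.]]))
def cur():
    o=bot.get_obs();w=o["tool_rot"];return o,o["eef_pos"],R.from_quat([w[1],w[2],w[3],w[0]])
def tcp_for_hook(p,r,gx=24.):  # hook origin p, rotation r -> TCP
    return p+r.apply([gx/1e3,0,.036-.0187]), r*T
def delta(tp,tr):
    o,p,r=cur();print("t",round(o["t"],2),"pos",p.round(4),"F",o["contact_force"].round(1),"w",round(o["gripper_width"],3))
    print("shift mm",(r.inv().apply(tp-p)*1e3).round(1),"rotvec deg",np.degrees((r.inv()*tr).as_rotvec()).round(2))
def hook_on_board(gx=24.):
    # current hook underside origin expressed in board frame (mm), and relative rot
    o,p,r=cur();hr=r*T.inv();ho=p-hr.apply([gx/1e3,0,.036-.0187])
    return BR.inv().apply(ho-BO)*1e3, np.degrees((BR.inv()*hr).as_rotvec()),BR.inv().apply(o["contact_force"]),o
E
python3 - <<'E'
from g import *
p,r=tcp_for_hook(HO,HR);delta(p+[0,0,.12],r)
E
```

```text
t 1.1 pos [0.4976 0.2477 0.2272] F [0.4 0.5 0.3] w 1.001
shift mm [-421.8  165.5   91.1] rotvec deg [-0.18  0.23 -2.02]
```

Emit:
apply_moves:
  increments:
    - [-53, 21, 0, 0, 0, -0.3, -1]
    - [-53, 21, 0, 0, 0, -0.3, -1]
    - [-53, 21, 0, 0, 0, -0.3, -1]
    - [-53, 21, 0, 0, 0, -0.3, -1]
    - [-53, 21, 0, 0, 0, -0.3, -1]
    - [-53, 21, 20, 0, 0, -0.3, -1]
    - [-53, 21, 30, 0, 0, -0.2, -1]
    - [-48, 18, 30, 0, 0, 0, -1]

```text
t: 2.1
eef_pos: [0.5461, -0.213, 0.1494]
tool_rot: [0.002, 0.791, 0.612, -0.0]
contact_force: [0.8, 0.6, 0.4]
gripper_width: 1.002
```

```bash
python3 - <<'E'
from g import *
from h import *
for n in ["side","top"]:
    im=imaging.read_camera(n); cv2.imwrite(f"pics/{n}1.png",im[:,:,::-1])
a=cv2.imread("pics/side1.png")[100:220,260:420];cv2.imwrite("pics/s1c.png",cv2.convertScaleAbs(cv2.resize(a,None,fx=5,fy=5,interpolation=cv2.INTER_CUBIC),alpha=1.6))
p,r=tcp_for_hook(HO,HR);delta(p,r)
E
```

```text
t 2.2 pos [ 0.5425 -0.2181  0.147 ] F [-0.5  0.8 -0. ] w 1.0
shift mm [ 12.6 -10.5 129.6] rotvec deg [-0.15  0.43 -0.5 ]
```

View pics/s1c.png

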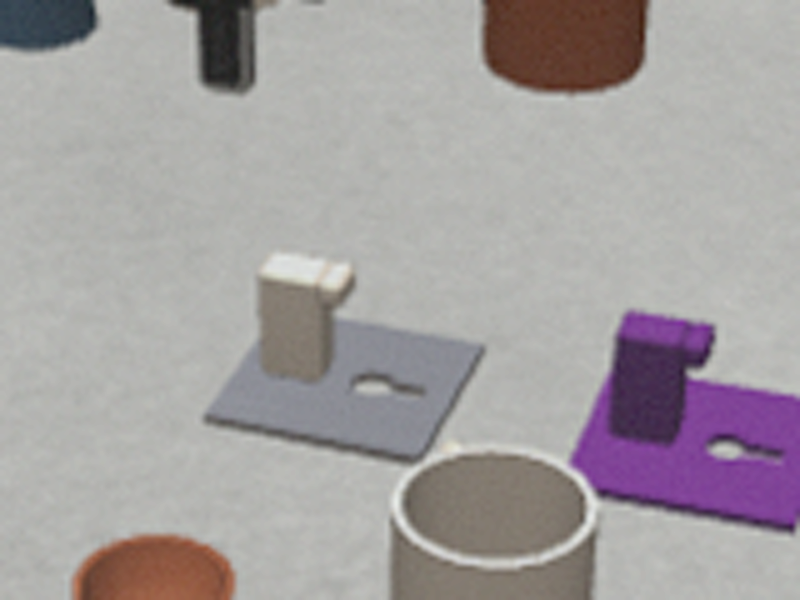

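View pics/top1.png

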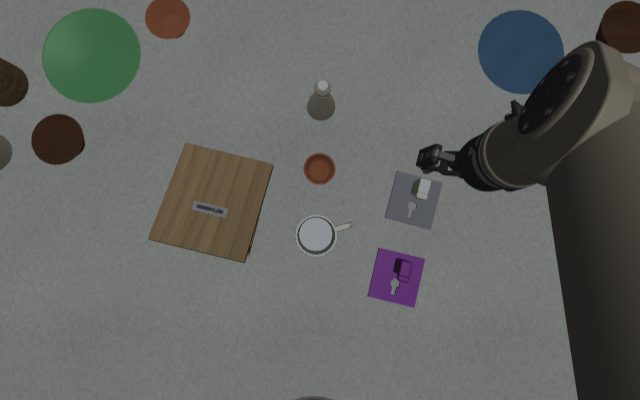

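```bash
python3 - <<'E'
from g import *
from h import *
print("block centre top", onz("top",(424.4,185.9),.06), "expected",HO+HR.apply([.024,0,.06]))
# side: block top centre approx crop sh (187,107)
print("side", onz("side",(295+187/8,140+107/8),.06))
p,r=tcp_for_hook(HO,HR);delta(p+[0,0,.07],r)
E
```

```text
block centre top [ 0.53557285 -0.20539719  0.06      ] expected [ 0.53502392 -0.20405389  0.06      ]
side [ 0.53568595 -0.20025761  0.06      ]
t 2.2 pos [ 0.5425 -0.2181  0.147 ] F [-0.5  0.8 -0. ] w 1.0
shift mm [ 12.1 -10.7  59.6] rotvec deg [-0.15  0.43 -0.5 ]
```

Agreement within about 1–2 mm. I'll align above the block and descend.

Emit:
apply_moves:
  increments:
    - [12, -11, 0, -0.15, 0.4, -0.5, -1]
    - [0, 0, 20, 0, 0, 0, -1]
    - [0, 0, 20, 0, 0, 0, -1]
    - [0, 0, 20, 0, 0, 0, -1]
    - [0, 0, 0, 0, 0, 0, -1]
    - [0, 0, 0, 0, 0, 0, -1]
    - [0, 0, 0, 0, 0, 0, -1]
    - [0, 0, 0, 0, 0, 0, -1]

```text
t: 3.2
eef_pos: [0.5356, -0.1909, 0.0895]
tool_rot: [-0.001, 0.787, 0.617, 0.004]
contact_force: [0.7, -0.9, -0.3]
gripper_width: 0.998
```

```bash
python3 - <<'E'
from g import *
p,r=tcp_for_hook(HO,HR);delta(p,r)
E
```

```text
t 3.2 pos [ 0.5356 -0.1909  0.0895] F [ 0.7 -0.9 -0.3] w 0.998
shift mm [-13.5   2.4  72.1] rotvec deg [ 0.19 -0.41  0.78]
```

Emit:
apply_moves:
  increments:
    - [-7, 1, 15, 0.1, -0.2, 0.4, -1]
    - [-6, 1, 15, 0.1, -0.2, 0.4, -1]
    - [0, 0, 10, 0, 0, 0, -1]
    - [0, 0, 0, 0, 0, 0, -1]
    - [0, 0, 0, 0, 0, 0, -1]
    - [0, 0, 0, 0, 0, 0, -1]
    - [0, 0, 0, 0, 0, 0, -1]
    - [0, 0, 0, 0, 0, 0, -1]

```text
t: 4.2
eef_pos: [0.5345, -0.2053, 0.0468]
tool_rot: [0.0, 0.792, 0.611, -0.0]
contact_force: [0.1, -0.8, -0.0]
gripper_width: 1.003
```

```bash
python3 - <<'E'
from g import *
p,r=tcp_for_hook(HO,HR);delta(p,r)
E
```

```text
t 4.2 pos [ 0.5345 -0.2053  0.0468] F [ 0.1 -0.8 -0. ] w 1.003
shift mm [ 1.4  0.2 29.5] rotvec deg [ 0.    0.03 -0.13]
```

Emit:
apply_moves:
  increments:
    - [1, 0, 10, 0, 0, 0, -1]
    - [0, 0, 10, 0, 0, 0, -1]
    - [0, 0, 9, 0, 0, 0, -1]
    - [0, 0, 0, 0, 0, 0, -1]
    - [0, 0, 0, 0, 0, 0, -1]
    - [0, 0, 0, 0, 0, 0, -1]
    - [0, 0, 0, 0, 0, 0, -1]
    - [0, 0, 0, 0, 0, 0, -1]

```text
t: 5.2
eef_pos: [0.5348, -0.2043, 0.0157]
tool_rot: [0.0, 0.792, 0.611, -0.0]
contact_force: [-0.1, 0.1, -0.2]
gripper_width: 1.003
```

```bash
python3 - <<'E'
from g import *
p,r=tcp_for_hook(HO,HR);delta(p,r)
from h import *
im=imaging.read_camera("side")[:,:,::-1];cv2.imwrite("pics/s2c.png",cv2.convertScaleAbs(cv2.resize(im[60:220,230:420],None,fx=4,fy=4,interpolation=cv2.INTER_CUBIC),alpha=1.6))
E
```

```text
t 5.2 pos [ 0.5348 -0.2043  0.0157] F [-0.1  0.1 -0.2] w 1.003
shift mm [ 0.3  0.1 -1.6] rotvec deg [ 0.01  0.03 -0.12]
```

View pics/s2c.png

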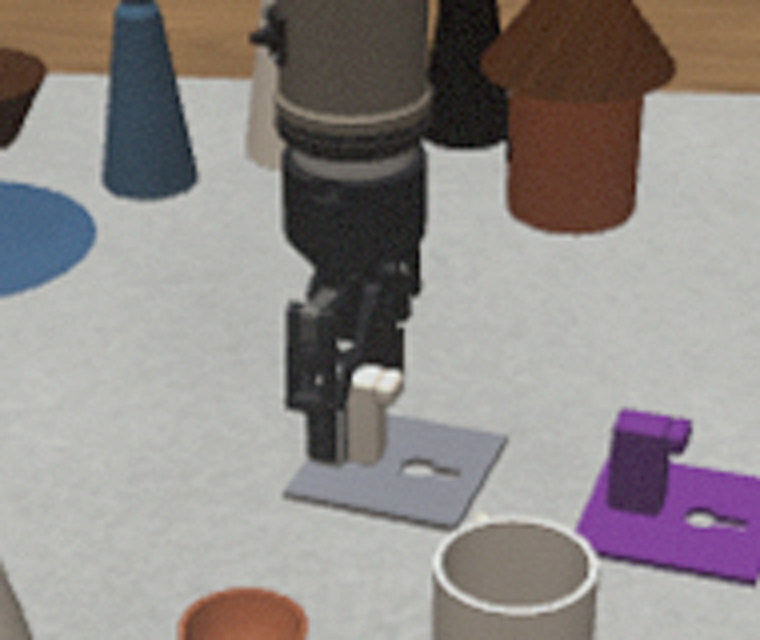

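Emit:
apply_moves:
  increments:
    - [0, 0, -1, 0, 0, 0, 1]
    - [0, 0, 0, 0, 0, 0, 1]
    - [0, 0, 0, 0, 0, 0, 1]
    - [0, 0, 0, 0, 0, 0, 1]
    - [0, 0, 0, 0, 0, 0, 1]
    - [0, 0, 0, 0, 0, 0, 1]
    - [0, 0, 0, 0, 0, 0, 1]
    - [0, 0, 0, 0, 0, 0, 1]
  grip_force: 70

```text
t: 6.25
eef_pos: [0.5353, -0.2045, 0.0173]
tool_rot: [0.001, 0.792, 0.611, 0.0]
contact_force: [-0.6, 1.2, 1.9]
gripper_width: 0.25
```

```bash
python3 - <<'E'
from g import *
p,r=tcp_for_hook(HO,HR);delta(p,r)
from h import *
im=imaging.read_camera("side")[:,:,::-1];cv2.imwrite("pics/s3c.png",cv2.convertScaleAbs(cv2.resize(im[120:200,270:380],None,fx=7,fy=7,interpolation=cv2.INTER_CUBIC),alpha=1.6))
cv2.imwrite("pics/side3.png",im)
im=imaging.read_camera("top")[:,:,::-1];cv2.imwrite("pics/t3c.png",cv2.convertScaleAbs(cv2.resize(im[150:240,360:470],None,fx=7,fy=7,interpolation=cv2.INTER_CUBIC),alpha=1.6))
E
```

```text
t 6.25 pos [ 0.5353 -0.2045  0.0173] F [-0.6  1.2  1.9] w 0.25
shift mm [ 0.4 -0.3 -0. ] rotvec deg [ 0.06  0.03 -0.12]
```

View pics/s3c.png

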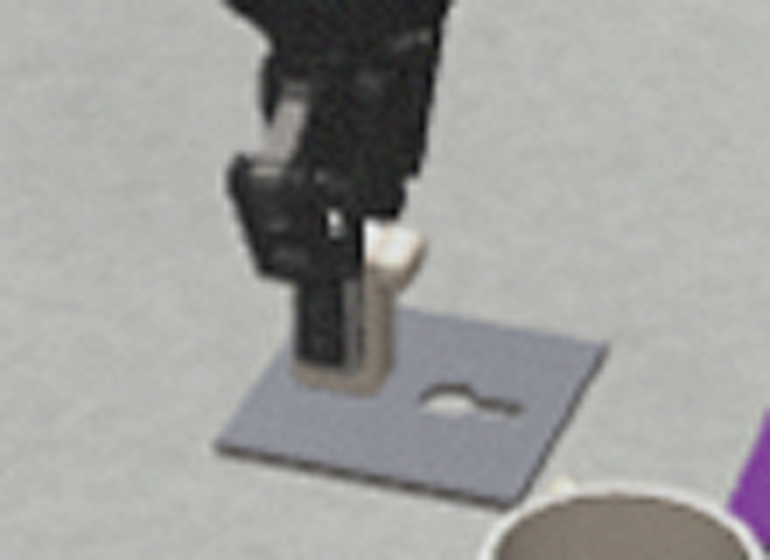

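View pics/t3c.png

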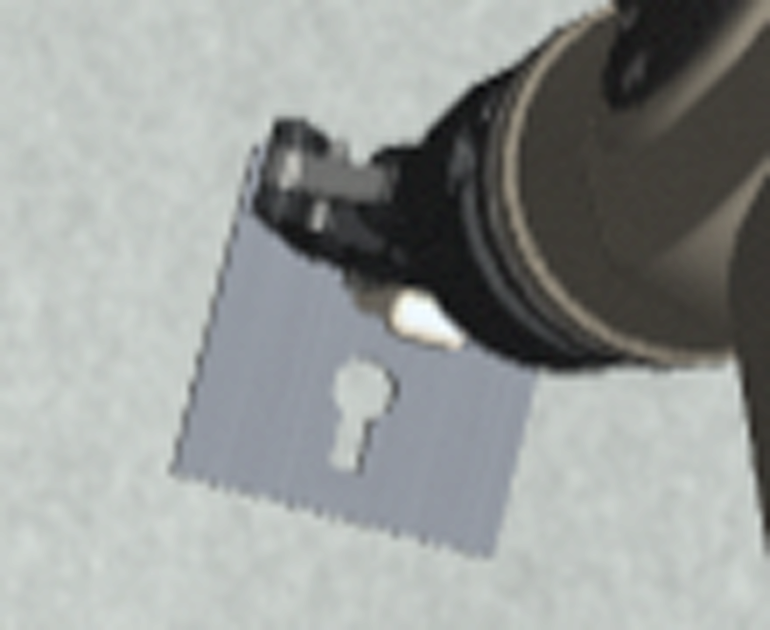

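```bash
python3 - <<'E'
from g import *
from h import *
o,p,r=cur();hr=r*T.inv();ho=p-hr.apply([.024,0,p[2]-0]);print(ho)
H=np.array([[-50,-48],[-50,48]])/1e3
m=np.array([onz("top",u,.005) for u in [(430,229.7),(384.6,217.9)]]);y,t,e=fit2(H,m);print("top",y,t,e, hr.inv().apply(np.r_[t,0]-ho)*1e3)
H=np.array([[50,48],[-50,48],[-50,-48]])/1e3
m=np.array([onz("side",u,.005) for u in [(301.1,184),(343.6,191.8),(356.5,169.2)]]);y,t,e=fit2(H,m);print("side",y,t,e,hr.inv().apply(np.r_[t,0]-ho)*1e3)
print("hook yaw from tool",hr.as_euler('zyx',degrees=False))
E
```

```text
[ 5.12052970e-01 -1.98360803e-01 -2.60920467e-05]
top -0.2461978230830575 [ 0.51199244 -0.19860049] [0.00037486 0.00037486] [ 0.00244043 -0.24721612  0.02596666]
side -0.23608742183220713 [ 0.51161965 -0.19426609] [0.00126375 0.00158978 0.00036445] [-1.46028021  3.84991191  0.02959207]
hook yaw from tool [-0.25711008 -0.00092566 -0.00075681]
```

Emit:
apply_moves:
  increments:
    - [0, 0, -10, 0, 0, 0, 1]
    - [0, 0, -25, 0, 0, 0, 1]
    - [0, 0, -35, 0, 0, 0, 1]
    - [0, 0, -40, 0, 0, 0, 1]
    - [0, 0, -40, 0, 0, 0, 1]
    - [0, 0, -30, 0, 0, 0, 1]
    - [0, 0, -10, 0, 0, 0, 1]
    - [0, 0, 0, 0, 0, 0, 1]

```text
t: 7.35
eef_pos: [0.5308, -0.2026, 0.2114]
tool_rot: [-0.003, 0.792, 0.61, -0.003]
contact_force: [0.5, -0.3, -4.5]
gripper_width: 0.25
```

```bash
sed -i 's/^BY,BO=.*/BY,BO=-.2272,np.array([.4824,.1751,.06])/' g.py; cat >> g.py <<'E'
def goal(x,y,z,gx=24.): 
    p=BO+BR.apply(np.array([x,y,z])/1e3);delta(*tcp_for_hook(p,BR,gx))
    b,rv,f,o=hook_on_board(gx);print("hook in board mm",b.round(1),"rot",rv.round(2),"F board axes",f.round(1),"moment",BR.inv().apply(o["torque"]).round(2))
E
python3 -c "
from g import *
goal(12,10.5,60)"
```

```text
t 7.35 pos [ 0.5308 -0.2026  0.2114] F [ 0.5 -0.3 -4.5] w 0.25
shift mm [365.1 -87.8  86.8] rotvec deg [14.52 -0.24 -1.72]
hook in board mm [  69.7 -356.4  157.7] rot [  0.24 -14.52  -1.72] F board axes [ 1.7 -0.2 -4.2] moment [ 0.04 -0.08 -0.  ]
```

Emit:
apply_moves:
  increments:
    - [30, -7, 0, 1, 0, -0.2, 1]
    - [45, -11, 0, 2, 0, -0.2, 1]
    - [50, -12, 0, 2, 0, -0.2, 1]
    - [50, -12, 0, 2, 0, -0.2, 1]
    - [50, -12, 0, 2, 0, -0.2, 1]
    - [50, -12, 0, 2, 0, -0.2, 1]
    - [40, -10, 0, 2, 0, -0.2, 1]
    - [20, -8, 0, 1, 0, -0.2, 1]

```text
t: 8.35
eef_pos: [0.5251, 0.1496, 0.2074]
tool_rot: [-0.107, 0.778, 0.613, -0.088]
contact_force: [-0.1, -1.1, -4.5]
gripper_width: 0.247
```

```bash
python3 -c "
from g import *
goal(12,10.5,60)"
```

```text
t 8.35 pos [0.5251 0.1496 0.2074] F [-0.1 -1.1 -4.5] w 0.247
shift mm [26.3 29.5 76.8] rotvec deg [-0.96  0.23 -0.57]
hook in board mm [-16.7 -15.  137.7] rot [-0.23  0.96 -0.57] F board axes [ 1.3 -1.1 -4.4] moment [-0.04 -0.58  0.02]
```

Emit:
apply_moves:
  increments:
    - [10, 10, 20, -0.4, 0, -0.3, 1]
    - [8, 10, 25, -0.4, 0, -0.2, 1]
    - [5, 8, 20, 0, 0, 0, 1]
    - [0, 0, 8, 0, 0, 0, 1]
    - [0, 0, 0, 0, 0, 0, 1]
    - [0, 0, 0, 0, 0, 0, 1]
    - [0, 0, 0, 0, 0, 0, 1]
    - [0, 0, 0, 0, 0, 0, 1]

```text
t: 9.35
eef_pos: [0.5375, 0.1668, 0.1258]
tool_rot: [-0.101, 0.777, 0.615, -0.085]
contact_force: [0.0, 0.2, -4.2]
gripper_width: 0.248
```

```bash
python3 -c "
from g import *
goal(12,10.5,30)
from h import *
im=imaging.read_camera('side')[:,:,::-1];cv2.imwrite('pics/s4c.png',cv2.convertScaleAbs(cv2.resize(im[200:350,220:410],None,fx=4,fy=4,interpolation=cv2.INTER_CUBIC),alpha=1.6))
im=imaging.read_camera('top')[:,:,::-1];cv2.imwrite('pics/t4c.png',cv2.convertScaleAbs(cv2.resize(im[120:270,130:290],None,fx=4,fy=4,interpolation=cv2.INTER_CUBIC),alpha=1.6))
"
```

```text
t 9.35 pos [0.5375 0.1668 0.1258] F [ 0.   0.2 -4.2] w 0.248
shift mm [ 6.4 -0.6 30.6] rotvec deg [-0.16  0.37 -0.27]
hook in board mm [12.6  4.3 60.7] rot [-0.37  0.16 -0.27] F board axes [ 1.1  0.2 -4.1] moment [-0.03 -0.56  0.02]
```

View pics/s4c.png

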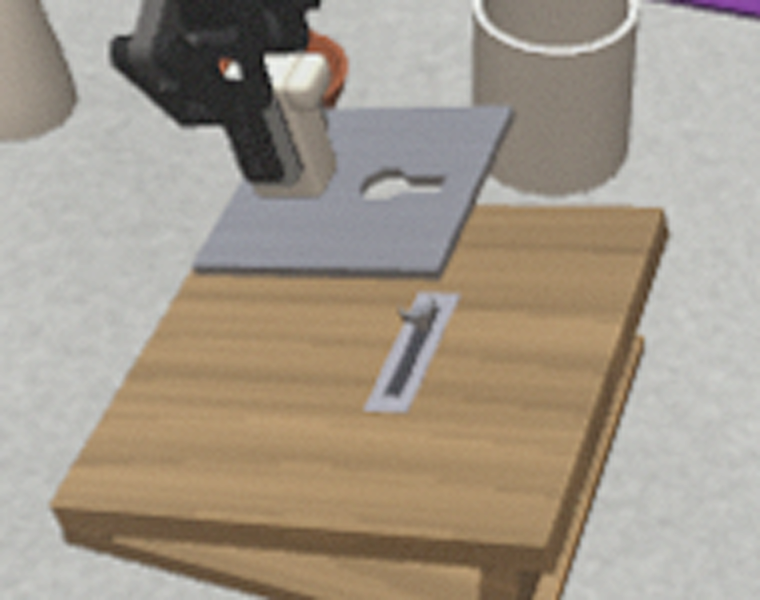

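View pics/t4c.png

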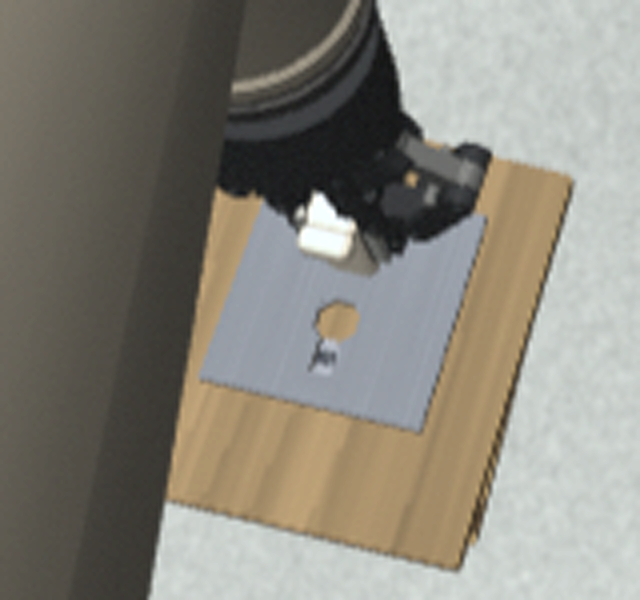

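Emit:
apply_moves:
  increments:
    - [4, 0, 12, -0.1, 0.2, -0.2, 1]
    - [3, 0, 14, 0, 0.1, 0, 1]
    - [0, 0, 10, 0, 0, 0, 1]
    - [0, 0, 2, 0, 0, 0, 1]
    - [0, 0, 0, 0, 0, 0, 1]
    - [0, 0, 0, 0, 0, 0, 1]
    - [0, 0, 0, 0, 0, 0, 1]
    - [0, 0, 0, 0, 0, 0, 1]

```text
t: 10.45
eef_pos: [0.5287, 0.1765, 0.0862]
tool_rot: [-0.102, 0.776, 0.617, -0.082]
contact_force: [0.5, 0.3, -3.6]
gripper_width: 0.246
```

```bash
cat > look.py <<'E'
from g import *
from h import *
import sys
n=sys.argv[1]
t=imaging.read_camera('top')[:,:,::-1];s=imaging.read_camera('side')[:,:,::-1]
cv2.imwrite(f'pics/{n}t_raw.png',t);cv2.imwrite(f'pics/{n}s_raw.png',s)
b,rv,f,o=hook_on_board();_,p,r=cur();hr=r*T.inv()
for z in (0,5):
    w=p+hr.apply(np.array([-12-24,0,z-36+18.7])/1e3);print("entry px top",proj("top",w).round(1),"side",proj("side",w).round(1))
cv2.imwrite(f'pics/{n}t.png',cv2.convertScaleAbs(cv2.resize(t[180:235,185:250],None,fx=12,fy=10.9,interpolation=cv2.INTER_CUBIC)[:600],alpha=1.7))
cv2.imwrite(f'pics/{n}s.png',cv2.convertScaleAbs(cv2.resize(s[225:325,265:385],None,fx=6,fy=6,interpolation=cv2.INTER_CUBIC),alpha=1.7))
goal(12,10.5,10)
E
python3 look.py a5
```

```text
entry px top [214.6 207.6] side [322.4 271.6]
entry px top [214.1 206.8] side [321.6 269.2]
t 10.55 pos [0.5286 0.1766 0.0861] F [ 0.2 -0.5 -2.7] w 0.249
shift mm [-1.3 -0.4  9.5] rotvec deg [-0.08  0.07 -0.03]
hook in board mm [12.4 11.8 19.5] rot [-0.07  0.08 -0.03] F board axes [ 1.  -0.5 -2.5] moment [ 0.07 -0.55 -0.  ]
```

View pics/a5t.png

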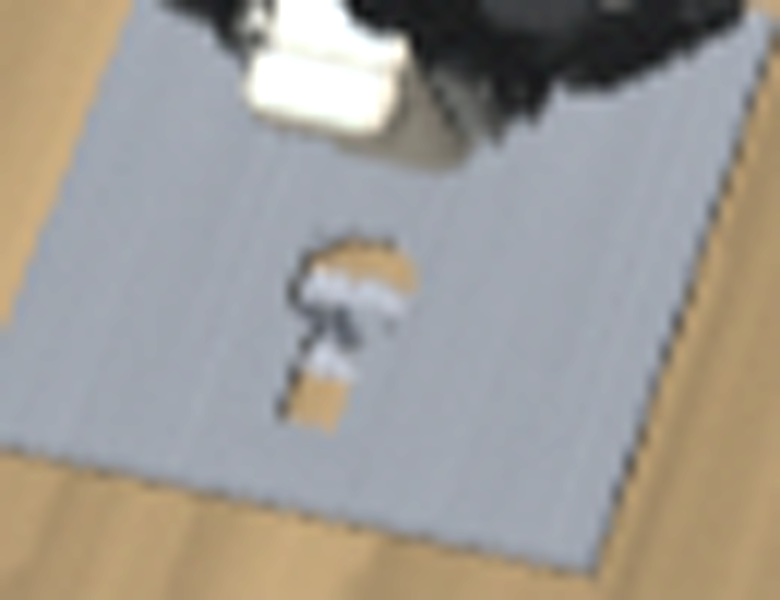

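View pics/a5s.png

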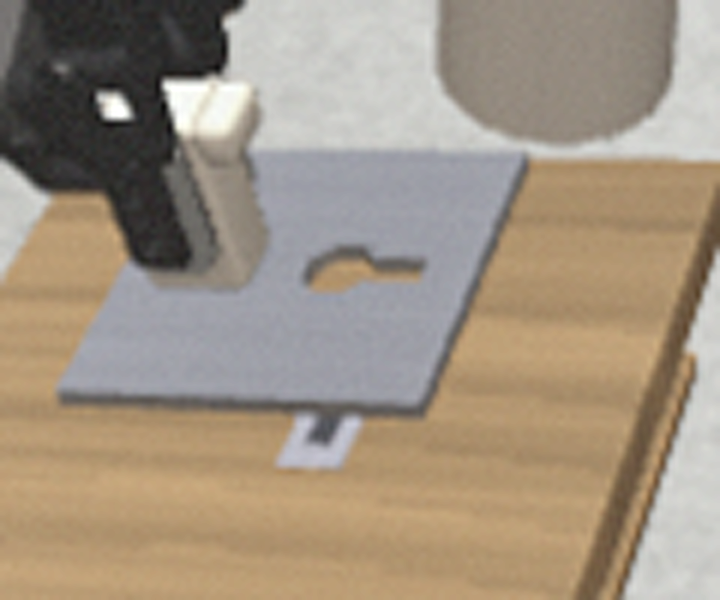

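Emit:
apply_moves:
  increments:
    - [-1, -1, 2, 0, 0, 0, 1]
    - [0, 0, 2, 0, 0, 0, 1]
    - [0, 0, 0, 0, 0, 0, 1]
    - [0, 0, 0, 0, 0, 0, 1]
    - [0, 0, 1, 0, 0, 0, 1]
    - [0, 0, 1, 0, 0, 0, 1]
    - [0, 0, 1, 0, 0, 0, 1]
    - [0, 0, 1, 0, 0, 0, 1]

```text
t: 11.55
eef_pos: [0.5253, 0.1763, 0.0782]
tool_rot: [-0.102, 0.776, 0.617, -0.082]
contact_force: [0.7, -0.8, -3.7]
gripper_width: 0.25
```

```bash
python3 look.py a6
```

```text
entry px top [215.8 209.6] side [324.6 275.3]
entry px top [215.3 208.9] side [323.8 272.9]
t 11.65 pos [0.5252 0.1763 0.0782] F [-0.9  0.2 -4.1] w 0.253
shift mm [-0.3  0.7  1. ] rotvec deg [-0.08  0.07 -0.03]
hook in board mm [11.3 10.8 11. ] rot [-0.07  0.08 -0.03] F board axes [ 0.1 -0.  -4.2] moment [ 0.06 -0.61  0.02]
```

View pics/a6t.png

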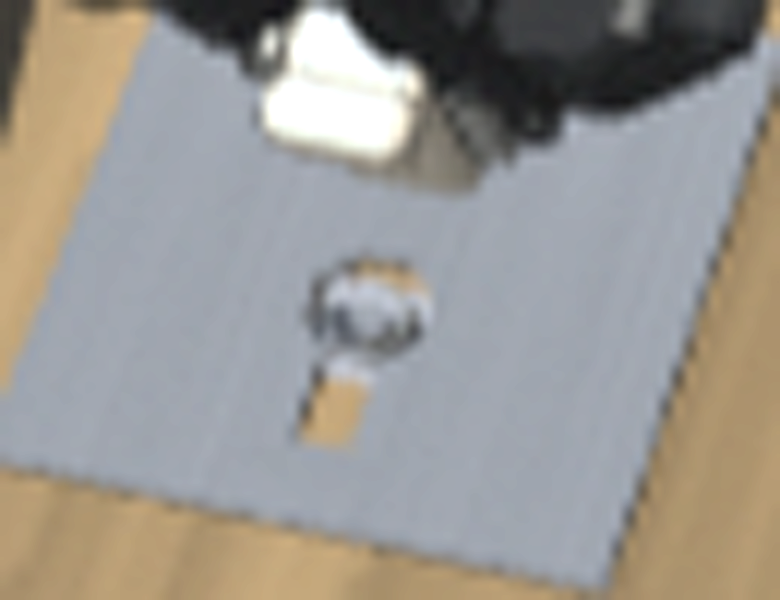

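Emit:
apply_moves:
  increments:
    - [0, 0, 1, 0, 0, 0, 1]
    - [0, 0, 1, 0, 0, 0, 1]
    - [0, 0, 1, 0, 0, 0, 1]
    - [0, 0, 1, 0, 0, 0, 1]
    - [0, 0, 1, 0, 0, 0, 1]
    - [0, 0, 1, 0, 0, 0, 1]
    - [0, 0, 1, 0, 0, 0, 1]
    - [0, 0, 1, 0, 0, 0, 1]

```text
t: 12.65
eef_pos: [0.5231, 0.1768, 0.07]
tool_rot: [-0.102, 0.776, 0.617, -0.082]
contact_force: [0.1, 0.8, -3.7]
gripper_width: 0.249
```

```bash
python3 look.py a7
```

```text
entry px top [216.7 211. ] side [326.  279.4]
entry px top [216.2 210.2] side [325.2 277. ]
t 12.75 pos [0.523  0.1768 0.0699] F [-0.1  0.5 -3.7] w 0.247
shift mm [-0.3  0.7 -7.6] rotvec deg [-0.09  0.07 -0.03]
hook in board mm [11.2 10.7  2.4] rot [-0.07  0.09 -0.03] F board axes [ 0.7  0.4 -3.6] moment [ 0.01 -0.59 -0.04]
```

View pics/a7t.png

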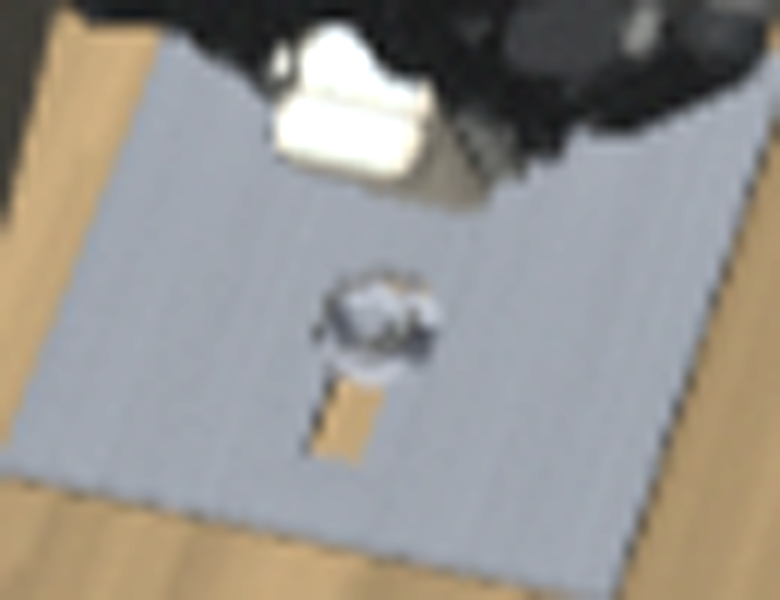

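View pics/a7s.png

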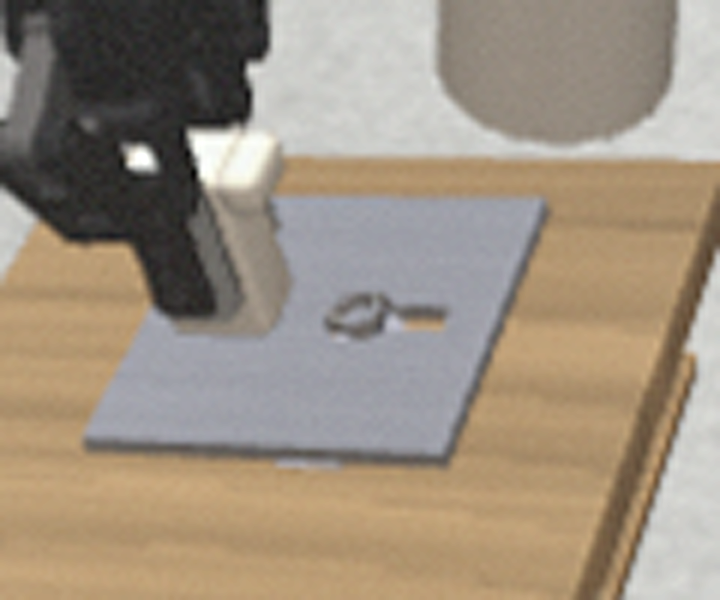

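Emit:
apply_moves:
  increments:
    - [0, 0, 0.5, 0, 0, 0, 1]
    - [0, 0, 0.3, 0, 0, 0, 1]
    - [0, 0, 0.3, 0, 0, 0, 1]
    - [0, 0, 0.3, 0, 0, 0, 1]
    - [0, 0, 0.3, 0, 0, 0, 1]
    - [0, 0, 0.3, 0, 0, 0, 1]
    - [0, 0, 0.3, 0, 0, 0, 1]
    - [0, 0, 0.3, 0, 0, 0, 1]

```text
t: 13.75
eef_pos: [0.5225, 0.1769, 0.0675]
tool_rot: [-0.102, 0.776, 0.617, -0.082]
contact_force: [0.0, -0.1, -1.0]
gripper_width: 0.245
```

```bash
python3 -c "
from g import *
goal(12,10.5,0)"
```

```text
t 13.75 pos [0.5225 0.1769 0.0675] F [ 0.  -0.1 -1. ] w 0.245
shift mm [-0.3  0.6 -0. ] rotvec deg [-0.07  0.06 -0.03]
hook in board mm [11.4 10.8 -0. ] rot [-0.06  0.07 -0.03] F board axes [ 0.3 -0.1 -0.9] moment [-0.07 -0.37  0.03]
```

Emit:
apply_moves:
  increments:
    - [0, 0, 0.3, 0, 0, 0, 1]
    - [0, 0, 0.3, 0, 0, 0, 1]
    - [0, 0, 0.3, 0, 0, 0, 1]
    - [0, 0, 0.3, 0, 0, 0, 1]
    - [0, 0, 0.3, 0, 0, 0, 1]
    - [0, 0, 0.3, 0, 0, 0, 1]
    - [0, 0, 0.3, 0, 0, 0, 1]
    - [0, 0, 0.3, 0, 0, 0, 1]

```text
t: 14.75
eef_pos: [0.5225, 0.1769, 0.0674]
tool_rot: [-0.102, 0.776, 0.617, -0.081]
contact_force: [-1.7, -1.4, 5.2]
gripper_width: 0.247
```

```bash
python3 -c "
from g import *
goal(12,10.5,0)"
```

```text
t 14.75 pos [0.5225 0.1769 0.0674] F [-1.7 -1.4  5.2] w 0.247
shift mm [-0.3  0.6 -0.1] rotvec deg [-0.05 -0.   -0.03]
hook in board mm [11.4 10.8 -0.1] rot [ 0.    0.05 -0.03] F board axes [-2.7 -1.8  4.7] moment [-0.32  0.12  0.03]
```

Emit:
apply_moves:
  increments:
    - [0, 0, -0.3, 0, 0, 0, 1]
    - [0, 1, 0, 0, 0, 0, 1]
    - [0, 1.5, 0, 0, 0, 0, 1]
    - [0, 1.5, 0, 0, 0, 0, 1]
    - [0, 1.5, 0, 0, 0, 0, 1]
    - [0, 1.5, 0, 0, 0, 0, 1]
    - [0, 1.5, 0, 0, 0, 0, 1]
    - [0, 1.5, 0, 0, 0, 0, 1]

```text
t: 15.75
eef_pos: [0.5325, 0.1756, 0.0648]
tool_rot: [-0.103, 0.776, 0.617, -0.081]
contact_force: [-1.1, -0.2, 2.0]
gripper_width: 0.246
```

```bash
python3 look.py a8
```

```text
entry px top [218.2 205.9] side [320.  280.9]
entry px top [217.7 205.1] side [319.2 278.5]
t 15.85 pos [0.5327 0.1756 0.0647] F [0.4 0.2 0.6] w 0.249
shift mm [ -1.3 -10.  -10.1] rotvec deg [-0.03 -0.05  0.01]
hook in board mm [22.  11.8 -0.1] rot [0.05 0.03 0.01] F board axes [0.2 0.3 0.7] moment [-0.05 -0.28  0.02]
```

View pics/a8t.png

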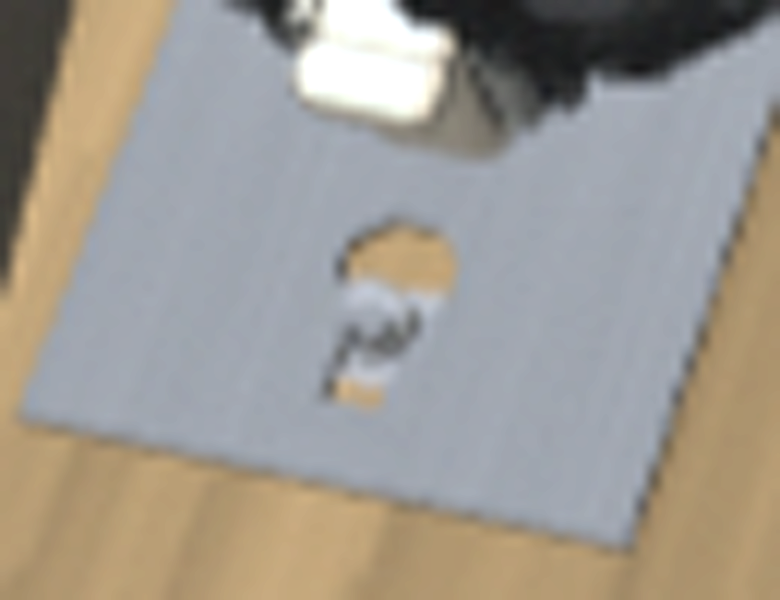

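View pics/a8s.png

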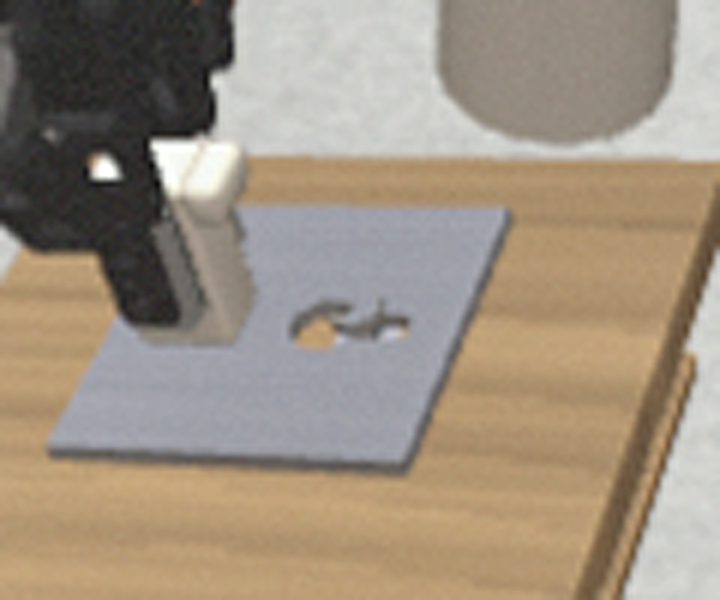

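Emit:
apply_moves:
  increments:
    - [-0.3, 1.2, 0, 0, 0, 0, 1]
    - [-0.3, 1.2, 0, 0, 0, 0, 1]
    - [0, 1.2, 0, 0, 0, 0, 1]
    - [0, 1.2, 0, 0, 0, 0, 1]
    - [0, 1.2, 0, 0, 0, 0, 1]
    - [0, 1.2, 0, 0, 0, 0, 1]
    - [0, 1, 0, 0, 0, 0, 1]
    - [0, 0.8, 0, 0, 0, 0, 1]

```text
t: 16.85
eef_pos: [0.5414, 0.173, 0.0623]
tool_rot: [-0.103, 0.776, 0.617, -0.081]
contact_force: [-1.9, 0.2, 3.6]
gripper_width: 0.248
```

```bash
python3 look.py a9
```

```text
entry px top [220.  201.3] side [314.6 280.5]
entry px top [219.5 200.5] side [313.8 278.1]
t 16.95 pos [0.5415 0.173  0.0622] F [-0.1  0.6  3.2] w 0.251
shift mm [ -0.7 -19.5 -10.1] rotvec deg [-0.04 -0.06  0.02]
hook in board mm [31.5 11.3 -0.1] rot [0.06 0.04 0.02] F board axes [-1.1  0.6  3. ] moment [-0.03 -0.13 -0.04]
```

View pics/a9t.png

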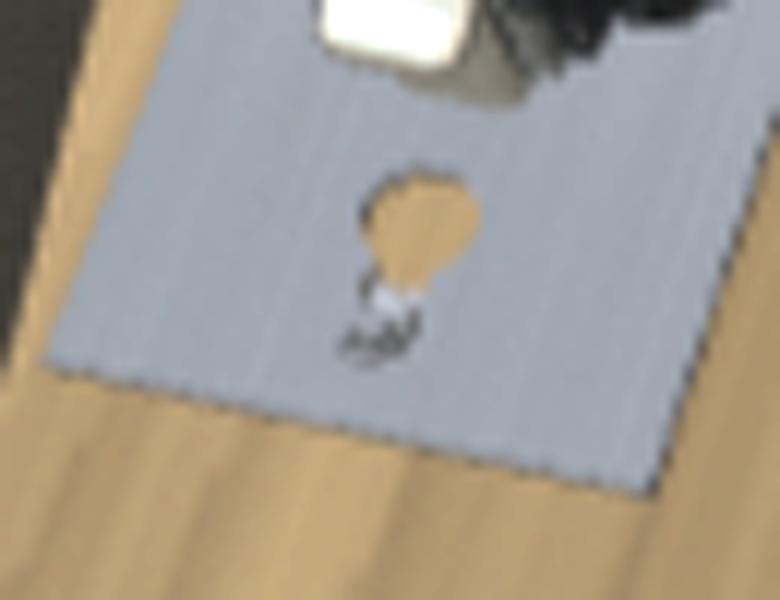

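Stud is well in the slot. Now small steps until it stops.

Emit:
apply_moves:
  increments:
    - [0, 0.5, -0.1, 0, 0, 0, 1]
    - [0, 0.5, 0, 0, 0, 0, 1]
    - [0, 0.5, 0, 0, 0, 0, 1]
    - [0, 0.5, 0, 0, 0, 0, 1]
    - [0, 0.5, 0, 0, 0, 0, 1]
    - [0, 0.5, 0, 0, 0, 0, 1]
    - [0, 0.5, 0, 0, 0, 0, 1]
    - [0, 0.5, 0, 0, 0, 0, 1]

```text
t: 17.95
eef_pos: [0.5425, 0.1727, 0.0621]
tool_rot: [-0.105, 0.775, 0.617, -0.083]
contact_force: [-3.0, 0.7, 4.8]
gripper_width: 0.249
```

```bash
python3 -c "
from g import *
goal(33,11,0)"
```

```text
t 17.95 pos [0.5425 0.1727 0.0621] F [-3.   0.7  4.8] w 0.249
shift mm [-0.2  0.5 -0. ] rotvec deg [-0.4  -0.02  0.04]
hook in board mm [32.4 11.2  0.2] rot [0.02 0.4  0.04] F board axes [-4.2  0.   3.8] moment [-0.02  0.48  0.01]
```

Emit:
apply_moves:
  increments:
    - [0, 0, -0.3, -0.3, 0, 0, 1]
    - [0, 0.8, 0, 0, 0, 0, 1]
    - [0, 0.8, 0, 0, 0, 0, 1]
    - [0, 0.8, 0, 0, 0, 0, 1]
    - [0, 0.8, 0, 0, 0, 0, 1]
    - [0, 1, 0, 0, 0, 0, 1]
    - [0, 1, 0, 0, 0, 0, 1]
    - [0, 1, 0, 0, 0, 0, 1]

```text
t: 18.95
eef_pos: [0.5428, 0.1726, 0.0622]
tool_rot: [-0.107, 0.775, 0.617, -0.086]
contact_force: [-4.5, 0.9, 7.1]
gripper_width: 0.25
```

```bash
python3 look.py b1; python3 -c "
from g import *
goal(33,11,0)"
```

```text
entry px top [220.2 200.7] side [313.9 280. ]
entry px top [219.7 199.8] side [313.  277.7]
t 19.05 pos [0.5428 0.1726 0.0622] F [-4.6  0.8  7.3] w 0.252
shift mm [ -0.6 -21.   -9.5] rotvec deg [-0.81  0.06  0.11]
hook in board mm [32.6 11.1  0.5] rot [-0.06  0.81  0.11] F board axes [-6.3 -0.3  5.8] moment [-0.01  0.85 -0.04]
t 19.05 pos [0.5428 0.1726 0.0622] F [-4.6  0.8  7.3] w 0.252
shift mm [-0.2  0.2  0.2] rotvec deg [-0.81  0.06  0.11]
hook in board mm [32.6 11.1  0.5] rot [-0.06  0.81  0.11] F board axes [-6.3 -0.3  5.8] moment [-0.01  0.85 -0.04]
```

View pics/b1t.png

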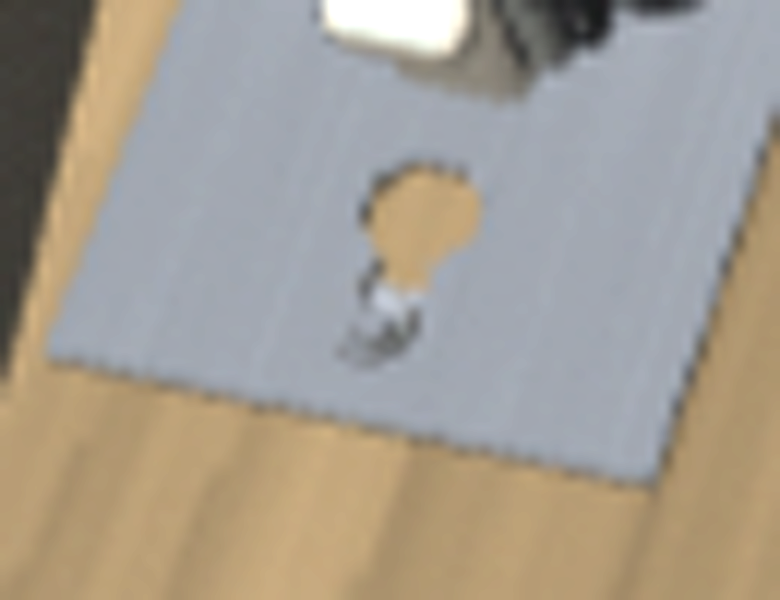

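View pics/b1s.png

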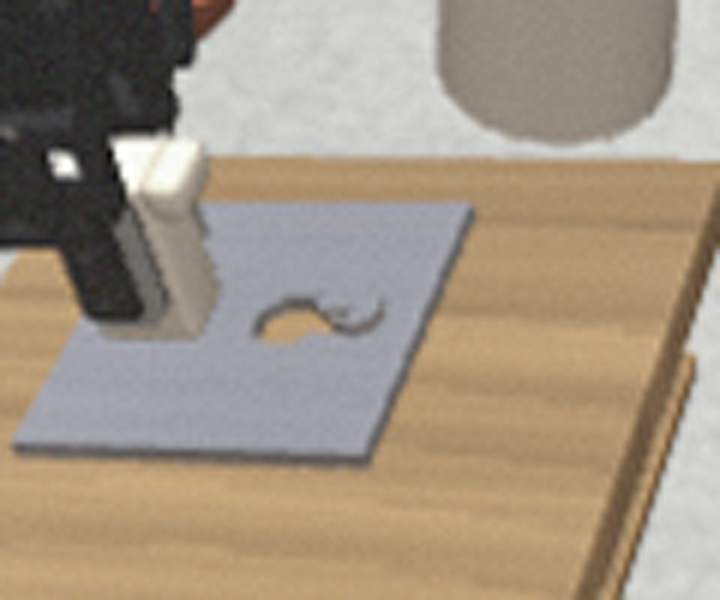

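Emit:
apply_moves:
  increments:
    - [0, 0, 0, -0.5, 0, 0, 1]
    - [0, 0, 0, -0.3, 0, 0, 1]
    - [0, 0, 0, 0, 0, 0, 1]
    - [0, 0.8, 0, -0.2, 0, 0, 1]
    - [0, 0.8, 0, -0.2, 0, 0, 1]
    - [0, 0.8, 0, -0.2, 0, 0, 1]
    - [0, 0, 0, 0, 0, 0, 1]
    - [0, 0, 0, 0, 0, 0, 1]

```text
t: 20.05
eef_pos: [0.5427, 0.1726, 0.062]
tool_rot: [-0.1, 0.776, 0.618, -0.08]
contact_force: [-2.2, 0.9, 3.3]
gripper_width: 0.247
```

```bash
python3 -c "
from g import *
goal(33,11,0)"
```

```text
t 20.05 pos [0.5427 0.1726 0.062 ] F [-2.2  0.9  3.3] w 0.247
shift mm [-0.1  0.3 -0.1] rotvec deg [0.31 0.09 0.13]
hook in board mm [32.8 11.  -0.2] rot [-0.09 -0.31  0.13] F board axes [-3.1  0.4  2.6] moment [ 0.12  0.64 -0.04]
```

Emit:
apply_moves:
  increments:
    - [0, 0, 0, 0.2, 0, 0, 0.2]
    - [0, 0, 0, 0, 0, 0, 0]
    - [0, 0, 0, 0, 0, 0, -0.3]
    - [0, 0, 0, 0, 0, 0, -0.5]
    - [0, 0, 0, 0, 0, 0, -0.5]
    - [0, 0, 0, 0, 0, 0, -0.5]
    - [0, 0, 0, 0, 0, 0, -0.5]
    - [0, 0, 0, 0, 0, 0, -0.5]

```text
t: 21.05
eef_pos: [0.5449, 0.1717, 0.0615]
tool_rot: [-0.099, 0.776, 0.618, -0.08]
contact_force: [-0.1, 0.6, -0.6]
gripper_width: 0.746
```

```bash
python3 look.py b2
```

```text
entry px top [220.9 199.5] side [312.5 280.2]
entry px top [220.5 198.7] side [311.7 277.8]
t 21.15 pos [0.5449 0.1717 0.0615] F [ 0.2 -0.2 -0.7] w 0.751
shift mm [ -0.2 -23.2 -10. ] rotvec deg [0.38 0.09 0.09]
hook in board mm [35.3 10.7 -0. ] rot [-0.09 -0.38  0.09] F board axes [ 0.5 -0.2 -0.6] moment [-0.03 -0.25  0.  ]
```

View pics/b2s.png

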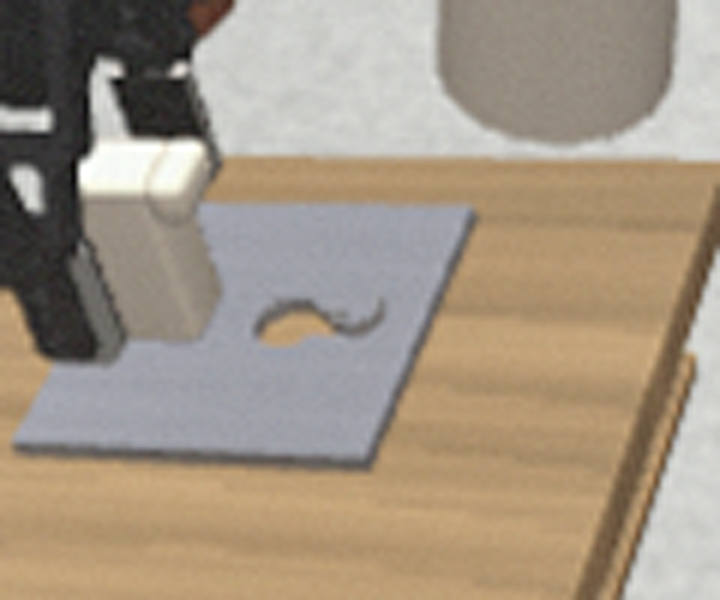

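View pics/b2t.png

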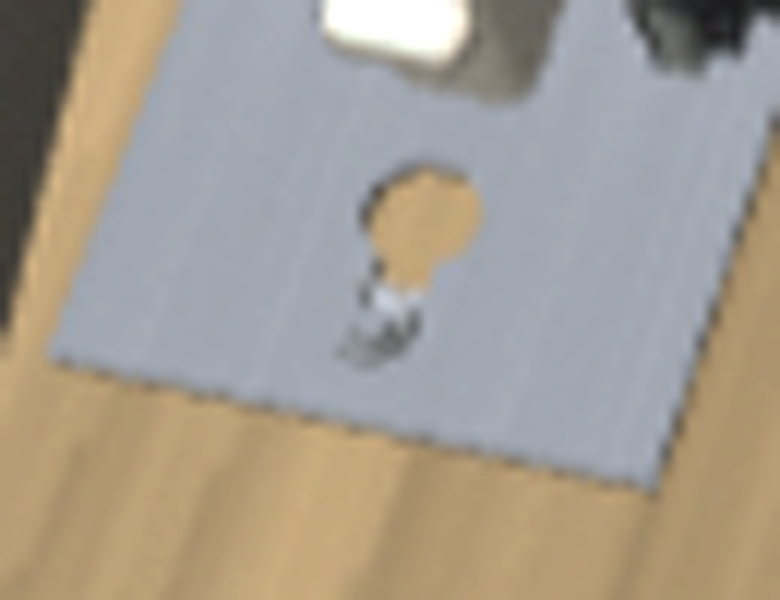

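Emit:
apply_moves:
  increments:
    - [0, 0, -5, 0, 0, 0, -0.5]
    - [0, 0, -12, 0, 0, 0, -0.5]
    - [0, 0, -18, 0, 0, 0, -0.5]
    - [0, 0, -22, 0, 0, 0, -0.5]
    - [0, 0, -22, 0, 0, 0, -0.5]
    - [0, 0, -22, 0, 0, 0, -0.5]
    - [0, 0, -15, 0, 0, 0, -0.5]
    - [0, 0, -5, 0, 0, 0, -0.5]

```text
t: 22.15
eef_pos: [0.5783, 0.1641, 0.1894]
tool_rot: [-0.098, 0.776, 0.618, -0.077]
contact_force: [0.6, -0.5, -0.4]
gripper_width: 0.749
```

```bash
python3 look.py b3
python3 - <<'E'
from g import *
from h import *
t=cv2.imread("pics/b3t_raw.png");s=cv2.imread("pics/b3s_raw.png")
cv2.imwrite("pics/b3tt.png",cv2.convertScaleAbs(cv2.resize(t[130:270,140:290],None,fx=4,fy=4,interpolation=cv2.INTER_CUBIC),alpha=1.7))
for x in (31,32,33):
  w=BO+BR.apply(np.array([x-12,11,5])/1e3);print(x,((proj("top",w)-[185,180])*[12,10.9]).round(0), ((proj("side",w)-[265,225])*6).round(0))
E
```

```text
entry px top [206.4 173.3] side [288.9 212.8]
entry px top [205.7 172.1] side [288. 210.]
t 22.25 pos [0.5779 0.1642 0.1886] F [ 0.   0.3 -0.8] w 0.748
shift mm [ -0.4 -24.3 121.4] rotvec deg [ 0.62 -0.04  0.06]
hook in board mm [ 35.2  10.9 131.4] rot [ 0.04 -0.62  0.06] F board axes [ 0.2  0.3 -0.8] moment [-0.01 -0.28 -0.04]
31 [415. 226.] [295. 318.]
32 [417. 221.] [291. 318.]
33 [419. 216.] [288. 318.]
```

View pics/b3tt.png

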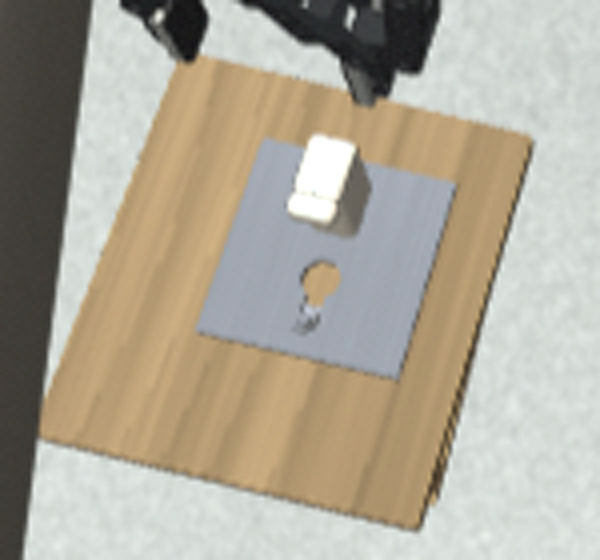

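View pics/b3s_raw.png

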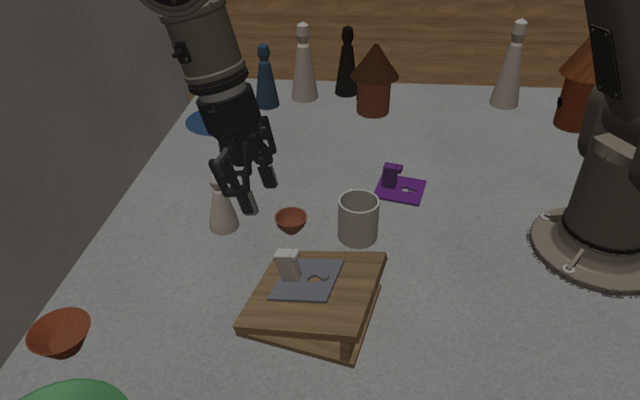

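View pics/b3t.png

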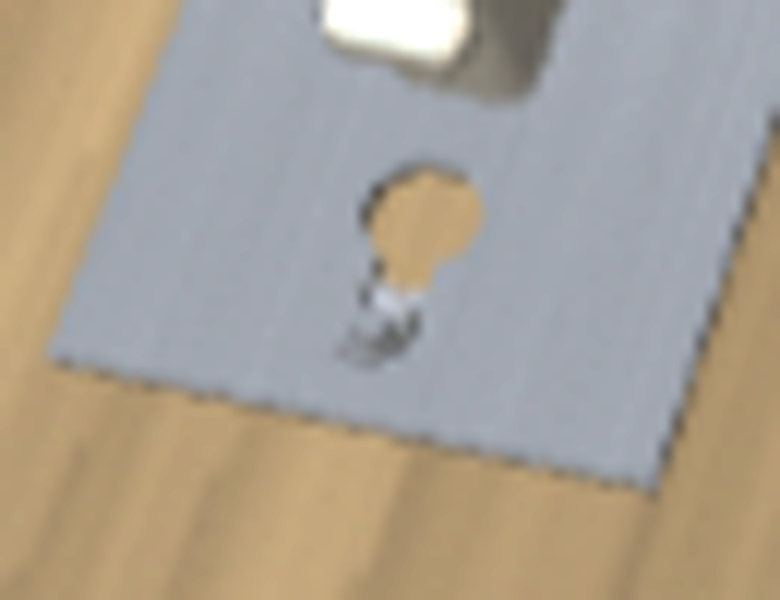

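View pics/b3s.png

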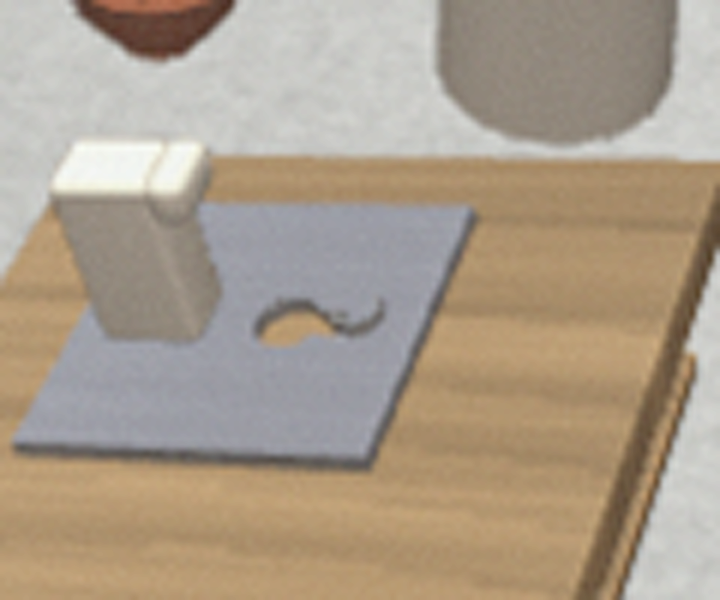

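```bash
python3 -c "
from station import bot
print(bot.hand_in(), bot.get_obs()['t'])"
```

```text
the job is handed in; nothing more can be done
the job is handed in; nothing more can be done
```

The hook is hung on the stud, slid down to its stop and released. I handed the job in at about 22 s of the 72 s allowed.

**What I did:**
- I gripped the block at 70 N and lowered the plate's hole over the stud, which I found about 11 mm along the rail. Nothing touched on the way down.
- The plate seated flat with about 9 N of contact force.
- I slid it about 21 mm down the slope until it would go no further. Readings at the ends of calls stayed under about 10 N.
- I then opened the fingers and backed off about 130 mm.

**Last checks:**
- In the top view the entry hole's centre sits where it should for a plate about 33 mm down-slope. The arm's own readings put it at 32.6–32.8 mm.
- The stud's head covers the end of the slot, and the plate looks flat and did not move when I let go.
- The bowl, mug, angel and purple hook look unmoved in the pictures.

**What disagreed:**
- The side camera read about 4 mm too far in world y, compared with the top camera and the gripped hook. I relied on the top camera.
- The tool tipped about 0.8° while pushing at the stop; I corrected this before release.
- The arm sprang about 2 mm down-slope on release, and the hook stayed put.

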